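Close the soaking tin and press its seal cap home

ROBOT

A 6-joint arm with a two-finger parallel gripper is mounted at the origin on the work surface. World frame = base frame: x ahead of the robot, y to its left, z up, the work surface at z = 0. Lengths are in m, angles in rad, forces in N, time in s.
With the tool pointing down it reaches from about 0.25 to 0.775 m from the base axis. Payload 4 kg.
Tool frame: the origin (TCP) lies midway between the tips of the shut fingers; the grasp point (between the pads) lies 19 mm behind it; z points along the fingers, y is the line along which they close (so a half turn about z gives the same grasp; the last joint's range is limited). The gripper opens to 85 mm and grips with 20 to 120 N. Pads are 22 mm wide; open, the fingers measure 114 mm over their backs; the gripper's body (76 mm by 85 mm) begins 54 mm behind the grasp point. The pads swing forward as they close: fully open they stand 13 mm farther back than shut.
Start: joints at [1.132, 0.087, 1.371, -0, 1.684, -0.103], TCP at [0.181, 0.519, 0.231] pointing down, gripper open.
Joint ranges: [-3.1, 3.1], [-0.76, 2.03], [0.27, 2.55], [-1.08, 4.22], [0.17, 2.65], [-2.57, 2.57]. Speed limits (rad/s): [2.79, 2.79, 3.14, 3.14, 3.14, 3.14].

INTERFACE

Orientations are given as a rotation vector (axis times angle).
In Python, from station import r gives the robot as it stands. The module is installed in compiled form; this text tells all that it offers.
- The arm moves only by the tool apply_moves, never from a script. Its argument "series" is a list that holds one entry, the list of rows, each a list of 5 numbers: the shift along the tool's x, y, z in m, then the turn about the tool's z in degrees, then the finger opening in m, from 0 to 0.0854. In form: [[[dx, dy, dz, spin, gripper], ...]]. A call has 1 to 20 rows; each row is the pose to reach, as a shift and turn from the pose commanded when the call began, along the tool's axes at that moment; what a row does not reach only later rows make up. A row lasts 1/8 s, in which the tool goes at most 62.5 mm and 10.7 degrees, less where a joint would pass 70% of its speed; a pose out of reach is approached as far as the arm can. A call with a gripper value outside its range is refused whole. The fingers move at their own pace and stop on an object; "newtons" is the grip in N (left out, the last holds). Time passes only in rows, so rows that repeat a pose let the fingers close. It gives the time, the measured TCP pose, the force, the opening and the grip force at its end, in the units of the state.
- r.get_obs(): the state, without advancing time (a new reading comes with each control period).
- r.grab_frame(name): name is "scene" or "top" or "wrist"; returns a dict with "pixels" (400x640x3 uint8, red, green, blue), "fx", "fy", "cx", "cy" (pixels), "rvec" (rotation vector, rad) and "tvec" (3), from world to camera coordinates, as OpenCV has them. Camera axes: x right, y down, z forward; pixel columns grow to the right and rows downward; lengths in m; the calibration is good to about 2 mm. The wrist camera is an equidistant fisheye: a pixel r from the principal point sees the ray r / f radians off the axis. A picture is of the moment at which its call begins. There is no depth.
- r.hand_in(): hands the job in; it is judged then, once.
The state is a dict: "time_s": time; "joint_pos": joint angles; "qvel": joint speeds; "effort": joint torques, N m; "tcp_pos": TCP position; "eef_rot": TCP orientation; "ft_force": force on the tool from outside, world axes, zero at the start; "ft_torque": the same for the moment, N m; "width": opening from 0.0 (shut) to 1.0 (fully open); "grip_force": force on a finger pad.
Only numpy, scipy, OpenCV 4.12 (cv2) and the standard library are available. Lean on these libraries where they do the work, as an engineer would, in place of code of your own. Each camera call takes 0.05 s, during which the arm holds its last target. There are 200 camera calls.

TASK

Swing the blue lid of the sloped brush-soaking tin shut, and press the red seal cap in the middle of the lid down until it is fully home. Leave the jar, the solvent can and the brush around the stand where they are.

Things in the scene. Friction and masses are not known exactly. Their poses are not given: they have to be found in the camera images.
- stand: Fixed plywood stand, base 240 (x) x 310 (y) x 15 mm; origin under the base's centre, on the bench; x level, away from the working side (roughly away from the robot), z up. Carries a blue tin 124 mm across, 90 mm deep, leaning to -x: its mouth and the shut lid slope at 35 deg; the shut lid's outward normal in the stand's frame is (-0.574, 0, 0.819). Use a tool leaning along that normal.
- rail (a point): Middle of the fixed steel brush-hanging rail above the tin: a 12 mm round bar, 310 mm long, level along the stand's y, on two 12 mm upright posts 145 mm to either side of this point; 90 mm to the working side of the hinge axis and 150 mm above it. It blocks a gripper coming straight down on the cap; one leaning back to the working side by 30 to 45 deg passes below it.
- hinge_axis (a point): Middle of the lid's hinge axis, at the upper, far edge of the tin's mouth, level with the mouth's plane (its height is about 0.180 m). The axis runs along the stand's y. Fixed to the stand, its axes are parallel to the stand's.
- lid (a joint): Blue lid's angle: 0 = shut on the tin's rim, grows as it opens upwards (stop 1.2 rad). Starts ajar, held by hinge friction of 0.15 N m: a push of a few N on its outer face swings it down and it stays where left. A disc 132 mm across, 8 mm thick, centre 70 mm from the hinge axis; its underside's plane holds the axis. Its outer face is level at 0.61 rad.
- lid_rim (a point): Point on the lid's outer face, 121 mm from the hinge axis and 15 mm in from the free edge, on the flat ring between the cap and the edge (the ring is 34 mm wide): a place to push the lid shut. Its z axis is the lid's outward normal, its x axis points along the lid towards the hinge.
- cap_top (a point): Centre of the round red cap's top face; moves with cap and lid. The cap is 64 mm across, in the lid's centre (70 mm from the hinge axis). Its top stands 14 mm above the lid's outer face when not pressed and 4 mm above it when home. z axis = the lid's outward normal.
- cap (a joint): How far the cap is pressed into the lid along the lid's normal: 0 = 14 mm proud, 0.010 m = fully home on a hard stop. A stiff push fit: it slides under about 8 N (a little more when fast) and stays where left. Pushing the cap of an open lid swings the lid before it moves the cap.
- jar: Bystander: loose amber glass jar with a brass-coloured cap, 72 mm across, 100 mm tall; origin at the centre of its underside. Stands beside the stand.
- can: Bystander: loose blue rectangular solvent can, 60 x 100 x 160 mm tall with a white label and a 12 mm high white screw cap on top; origin at the centre of its underside. Stands beside the stand.
- brush: Bystander: loose paint brush with a yellow handle, lying on the bench on the robot's side of the stand, 183 mm long (its x), 60 mm wide, 18 mm thick; origin on its underside, where handle and ferrule meet.

How it is judged:
By the outcome, as a careful person would: the job done as asked, in the order asked, and still so for the second after the job is handed in, with the robot touching nothing.
It also fails if it takes over 35 s, if anything falls off the work surface, if the arm or the gripper's body presses on something with over 40 N, if the wrist force passes 120 N, or if a joint passes its speed limit or range.

## Working session

There is one attempt and no reset: what is moved stays moved. The work goes in short steps, Python scripts to look and compute and a tool call to move; the robot and the scene stay as the last step left them, time stands still between calls to the robot, and variables do not carry over. Pictures are saved under pics/ and viewed, at most 10 in all, crops included, and the job is handed in when it is done.

Besides the shell and the picture viewer there is one more tool, called by a JSON object that holds its "name" and its "arguments". apply_moves: Moves the arm, as the interface text tells. Its arguments: {"type":"object","properties":{"series":{"type":"array","items":{"type":"array","items":{"type":"array","items":{"type":"number"}}}},"newtons":{"type":"number"}},"required":["series"]}

```bash
mkdir -p pics; python3 - <<'E'
from station import r
import cv2,numpy as np
o=r.get_obs();print({k:np.round(v,3) for k,v in o.items()})
for n in("scene","top"):
    f=r.grab_frame(n);cv2.imwrite(f"pics/{n}0.png",f["pixels"][:,:,::-1]);print(n,[f[k] for k in("fx","fy","cx","cy")],np.round(f["rvec"],4),np.round(f["tvec"],4))
E
```

```text
{'time_s': np.float64(0.0), 'joint_pos': array([ 1.132,  0.088,  1.372,  0.   ,  1.684, -0.103]), 'qvel': array([ 0.001, -0.   ,  0.001,  0.002,  0.002,  0.002]), 'effort': array([ 0.0000e+00, -3.5187e+01, -3.1327e+01,  0.0000e+00,  1.1000e-02,
       -0.0000e+00]), 'tcp_pos': array([0.181, 0.519, 0.23 ]), 'eef_rot': array([-5.250e-01, -3.097e+00,  3.000e-03]), 'ft_force': array([-0.093, -0.272,  0.909]), 'ft_torque': array([ 0.002, -0.026, -0.029]), 'grip_force': np.float64(0.0), 'width': np.float64(1.002)}
scene [509.42609076217764, 509.42609076217764, 316.88397236186967, 198.571799475203] [ 2.272   1.2497 -0.3678] [-0.3305 -0.2638  1.5334]
top [366.5182887008146, 366.5182887008146, 315.91628313556697, 196.35690155725715] [ 2.2085 -2.2122  0.0533] [0.027  0.5669 1.1924]
```

View pics/scene0.png

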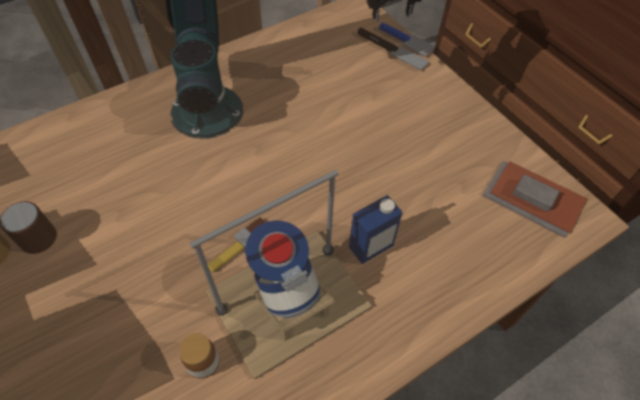

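View pics/top0.png

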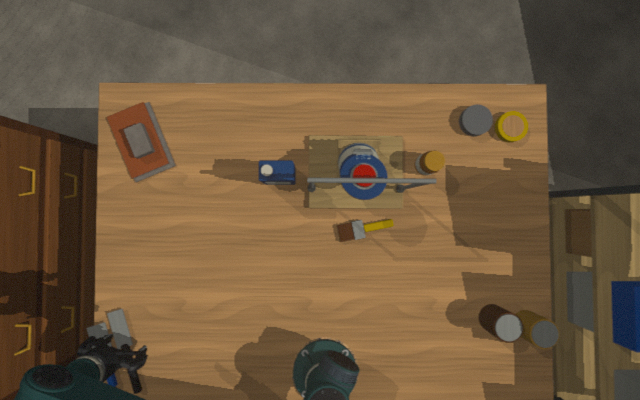

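The scene view shows rail ends at (195,244) and (337,175), the cap at (277,249), and base corners at (372,303) and (257,375). In the top view the base corners are near (308,137), (405,137), (307,208) and (403,208), the rail ends are at (309,181) and about (436,182), and the cap is at (364,175). The brush is on the robot's side, with the jar and can beside the stand.

```bash
cat >h.py <<'E'
import numpy as np,cv2
from scipy.spatial.transform import Rotation as R
C={'scene':(509.426,316.884,198.572,[2.272,1.2497,-.3678],[-.3305,-.2638,1.5334]),
'top':(366.518,315.916,196.357,[2.2085,-2.2122,.0533],[.027,.5669,1.1924])}
def proj(c,P):
    f,cx,cy,rv,t=C[c];K=np.array([[f,0,cx],[0,f,cy],[0,0,1]])
    return cv2.projectPoints(np.array(P,float).reshape(-1,1,3),np.array(rv),np.array(t),K,None)[0][:,0]
def back(c,uv,z):
    f,cx,cy,rv,t=C[c];M=R.from_rotvec(rv).as_matrix();o=-M.T@np.array(t)
    d=M.T@np.array([(uv[0]-cx)/f,(uv[1]-cy)/f,1]);return o+d*(z-o[2])/d[2]
E
python3 - <<'E'
from h import *
from scipy.optimize import least_squares
for c,u,z in [('top',(308,137),.015),('top',(405,137),.015),('top',(307,208),.015),('top',(403,208),.015),('scene',(372,303),.015),('scene',(257,375),.015),('scene',(195,244),.33),('scene',(337,175),.33),('top',(309,181),.33),('top',(436,182),.33),('scene',(221,310),.015),('scene',(329,250),.015)]: print(c,u,np.round(back(c,u,z),3))
obs={'scene':[('c',.12,-.155,372,303),('c',.12,.155,257,375),('r',0,-.155,337,175),('r',0,.155,195,244),('cap',0,0,277,249)],
'top':[('c',.12,.155,308,137),('c',.12,-.155,405,137),('c',-.12,.155,307,208),('c',-.12,-.155,403,208),('r',0,.155,309,181),('r',0,-.155,436,182),('cap',0,0,364,175)]}
def model(p,flip):
    x,y,yaw,hx,a=p;th=np.radians(35)-a  # slope of the lid; normal
    u=np.array([-np.cos(th),0,-np.sin(th)]);n=np.array([-np.sin(th),0,np.cos(th)])
    cap=np.array([hx,0,.18])+.07*u+.022*n
    Rz=R.from_euler('z',yaw);out=[]
    for c,L in obs.items():
        P=[np.array([a_,b*flip,.015]) if k=='c' else np.array([hx-.09,b*flip,.33]) if k=='r' else cap for k,a_,b,_,_ in L]
        out.append(proj(c,Rz.apply(P)+[x,y,0])-np.array([l[3:] for l in L]))
    return out
for f in(1,-1):
    s=least_squares(lambda p:np.concatenate(model(p,f)).ravel(),[.55,-.1,0,.05,.6],loss='soft_l1')
    print(f,s.cost,np.round(s.x,3))
    for m in model(s.x,f):print(np.round(m,1).tolist())
E
```

```text
top (308, 137) [0.762 0.052 0.015]
top (405, 137) [ 0.762 -0.268  0.015]
top (307, 208) [0.529 0.055 0.015]
top (403, 208) [ 0.528 -0.259  0.015]
scene (372, 303) [0.766 0.054 0.015]
scene (257, 375) [ 0.767 -0.249  0.015]
scene (195, 244) [ 0.596 -0.25   0.33 ]
scene (337, 175) [0.603 0.049 0.33 ]
top (309, 181) [0.593 0.047 0.33 ]
top (436, 182) [ 0.59 -0.26  0.33]
scene (221, 310) [ 0.595 -0.249  0.015]
scene (329, 250) [0.597 0.046 0.015]
1 808.3181681032552 [ 0.645 -0.105 -0.015  0.038  0.792]
[[-120.9, 73.4], [113.3, -70.4], [-148.0, 69.3], [140.5, -72.2], [-1.1, -2.8]]
[[0.9, -1.6], [-2.0, -0.2], [0.9, 0.5], [-0.3, 1.7], [-1.8, -1.0], [-0.6, -0.2], [0.5, -0.0]]
-1 645.1717524140557 [ 0.645 -0.1   -0.001  0.039  0.714]
[[0.2, -0.4], [-2.5, 0.9], [0.2, -4.3], [-2.9, 0.8], [0.8, -3.0]]
[[93.0, -1.0], [-98.1, -1.2], [94.7, 0.9], [-96.1, 1.0], [124.6, -0.8], [-130.5, -1.8], [-1.4, 0.5]]
```

```bash
python3 - <<'E'
from h import *
from scipy.optimize import least_squares
from station import r
obs={'scene':[('c',.12,.155,372,303),('c',.12,-.155,257,375),('r',0,.155,337,175),('r',0,-.155,195,244),('cap',0,0,277,249)],
'top':[('c',.12,.155,308,137),('c',.12,-.155,405,137),('c',-.12,.155,307,208),('c',-.12,-.155,403,208),('r',0,.155,309,181),('r',0,-.155,436,182),('cap',0,0,364,175)]}
def model(p):
    x,y,yaw,hx,a=p;th=np.radians(35)-a
    u=np.array([-np.cos(th),0,-np.sin(th)]);n=np.array([-np.sin(th),0,np.cos(th)])
    cap=np.array([hx,0,.18])+.07*u+.022*n
    Rz=R.from_euler('z',yaw);out=[]
    for c,L in obs.items():
        P=[np.array([a_,b,.015]) if k=='c' else np.array([hx-.09,b,.33]) if k=='r' else cap for k,a_,b,_,_ in L]
        out.append(proj(c,Rz.apply(P)+[x,y,0])-np.array([l[3:] for l in L]))
    return out
s=least_squares(lambda p:np.concatenate(model(p)).ravel(),[.65,-.1,0,.05,.6],loss='soft_l1')
print(s.cost,np.round(s.x,4))
for m in model(s.x):print(np.round(m,1).tolist())
x,y,yaw,hx,a=s.x;print('hinge',np.round(R.from_euler('z',yaw).apply([hx,0,.18])+[x,y,0],4))
o=r.get_obs();T=R.from_rotvec(o['eef_rot']).as_matrix();print(np.round(T,3))
f=r.grab_frame('wrist');M=R.from_rotvec(f['rvec']).as_matrix();cp=-M.T@f['tvec']
print('cam in tool',np.round(T.T@(cp-o['tcp_pos']),3),np.round(T.T@M.T,3),f['fx'],f['cx'],f['cy']);cv2.imwrite('pics/w0.png',f['pixels'][:,:,::-1])
E
```

```text
20.53639034066659 [ 0.645  -0.102  -0.0058  0.0405  0.7058]
[[-0.8, 0.4], [-4.1, 1.1], [-0.3, -3.2], [-4.0, 1.4], [-0.0, -2.1]]
[[-0.2, -1.2], [-3.1, -0.6], [0.5, 0.9], [-0.7, 1.3], [-2.6, -1.5], [-1.5, -1.8], [-0.6, 0.2]]
hinge [ 0.6855 -0.1023  0.18  ]
[[-0.944  0.33  -0.001]
 [ 0.33   0.944 -0.002]
 [ 0.    -0.002 -1.   ]]
cam in tool [ 0.069 -0.001 -0.144] [[-0.    -0.961 -0.276]
 [ 1.    -0.     0.001]
 [-0.001 -0.276  0.961]] 309.70691628693146 314.98763776136343 200.51789316387305
```

View pics/w0.png

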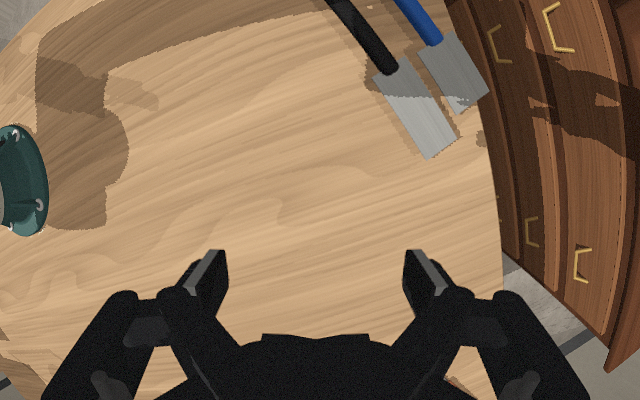

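The wrist view shows the open fingertips at (225,250) and (405,250), each about 7 mm thick. The moves only spin about the tool's z, so the tool stays vertical. I'll go to the working side of the rail at a safe height first and check the clearances there.

{"name": "apply_moves", "arguments": {"series": [[[-0.46,-0.5,-0.17,71,0],[-0.46,-0.5,-0.17,71,0],[-0.46,-0.5,-0.17,71,0],[-0.46,-0.5,-0.17,71,0],[-0.46,-0.5,-0.17,71,0],[-0.46,-0.5,-0.17,71,0],[-0.46,-0.5,-0.17,71,0],[-0.46,-0.5,-0.17,71,0],[-0.46,-0.5,-0.17,71,0],[-0.46,-0.5,-0.17,71,0],[-0.46,-0.5,-0.17,71,0],[-0.46,-0.5,-0.17,71,0],[-0.46,-0.5,-0.17,71,0],[-0.46,-0.5,-0.17,71,0],[-0.46,-0.5,-0.17,71,0]]], "newtons": 100}}

```text
time_s: 2.02
tcp_pos: [0.4503, -0.1029, 0.4015]
eef_rot: [2.223, 2.219, 0.001]
ft_force: [-1.4, -0.2, -0.3]
width: -0.002
grip_force: 0.0
```

```bash
python3 - <<'E'
from h import *
from station import r
o=r.get_obs();T=R.from_rotvec(o['eef_rot']).as_matrix();print(np.round(o['joint_pos'],4),o['tcp_pos'],np.round(T,3).tolist(),o['time_s'])
a=r.grab_frame('scene')['pixels'];b=r.grab_frame('top')['pixels']
a=cv2.resize(a[0:340,100:500],None,fx=1.5,fy=1.5);cv2.imwrite('pics/s1.png',a[:,:,::-1])
E
```

```text
[-3.4770e-01 -7.9600e-02  1.2016e+00  3.0000e-04  2.0192e+00 -3.4570e-01] [ 0.45032683 -0.10288718  0.4015064 ] [[0.002, 1.0, 0.0], [1.0, -0.002, 0.0], [0.0, 0.0, -1.0]] 2.025
```

View pics/s1.png

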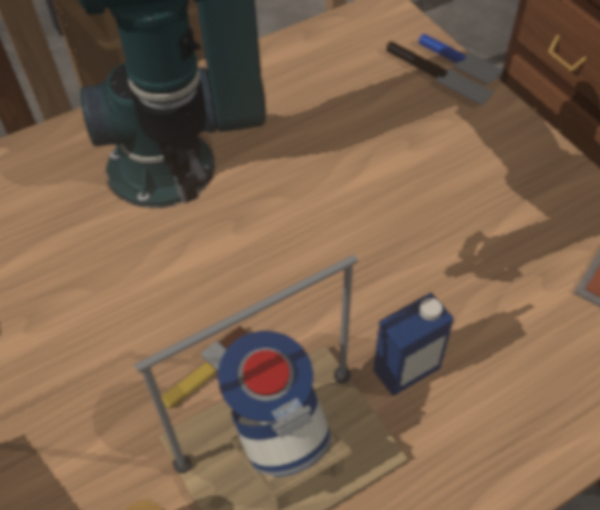

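```bash
python3 - <<'E'
from h import *
from station import r
f=r.grab_frame('scene');im=f['pixels'][:,:,::-1].copy()
M=R.from_rotvec(f['rvec']).as_matrix();print('cam',-M.T@f['tvec'])
im=cv2.convertScaleAbs(im[0:200,140:380],alpha=1.8,beta=25);im=cv2.resize(im,None,fx=3,fy=3,interpolation=cv2.INTER_CUBIC)
for h in (0,.073,.163,.2,.25,.3,.35):
    p=(proj('scene',[.45,-.103,.4015+h])[0]-[140,0])*3
    cv2.circle(im,tuple(int(v) for v in p),4,(0,0,255),-1);print(h,p)
cv2.imwrite('pics/s2.png',im)
E
```

```text
cam [ 1.0771059  -0.31013442  1.12855567]
0 [258.49675616 394.52615295]
0.073 [241.48905178 311.66356379]
0.163 [217.07833038 192.73301716]
0.2 [205.70949012 137.34332325]
0.25 [188.87073251  55.30385324]
0.3 [170.06458136 -36.32087997]
0.35 [ 148.92484722 -139.31497408]
```

View pics/s2.png

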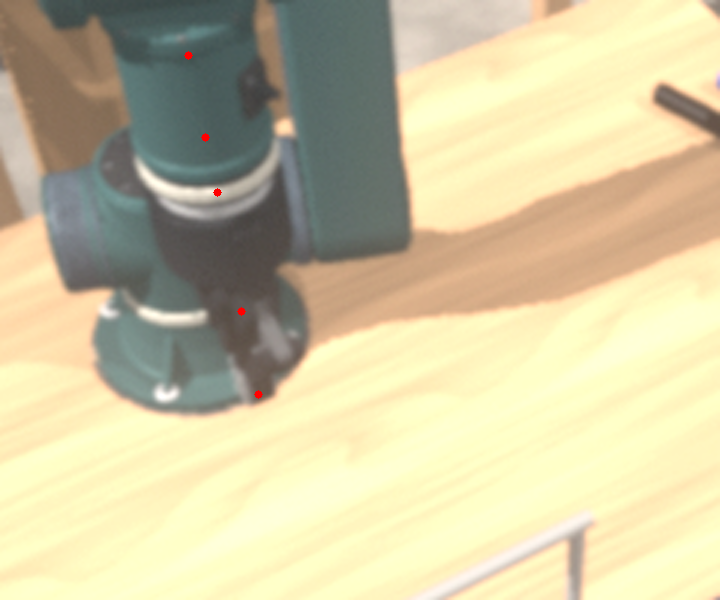

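The gripper ends about 163 mm behind the TCP, and above it is a wrist cylinder about 80 mm across. The forearm joint sits at roughly TCP +0.3 m, so a vertical tool behind the rail clears it.

The plan is to open the fingers with tool y along the stand's x and put the tool axis about 13 mm to the working side of the hinge. One finger then lands on the cap, the other hangs clear beyond the hinge, and the body keeps about 30 mm from the rail.

{"name": "apply_moves", "arguments": {"series": [[[0,0.05,-0.02,0,0],[0,0.1,-0.02,0,0],[0,0.15,-0.02,0,0],[0,0.2,-0.02,0,0.0854],[0,0.222,-0.02,0,0.0854],[0,0.222,-0.02,0,0.0854],[0,0.222,-0.02,0,0.0854],[0,0.222,-0.02,0,0.0854],[0,0.222,0.03,0,0.0854],[0,0.222,0.08,0,0.0854],[0,0.222,0.12,0,0.0854],[0,0.222,0.14,0,0.0854],[0,0.222,0.14,0,0.0854]]], "newtons": 100}}

```text
time_s: 3.8
tcp_pos: [0.6775, -0.1053, 0.2664]
eef_rot: [2.214, 2.206, 0.02]
ft_force: [17.4, -0.5, 2.4]
width: 1.0
grip_force: 0.0
```

```bash
python3 - <<'E'
from h import *
from station import r
o=r.get_obs();T=R.from_rotvec(o['eef_rot']).as_matrix();print(np.round(o['joint_pos'],3),o['tcp_pos'],np.round(T,3).tolist(),o['ft_force'],o['time_s'])
a=r.grab_frame('scene')['pixels'];w=r.grab_frame('wrist')['pixels']
a=cv2.resize(a[60:340,120:420],(430,400));a=cv2.convertScaleAbs(a,alpha=1.6,beta=15);w=cv2.resize(w[60:400,100:540],(370,286))
im=np.zeros((400,800,3),np.uint8);im[:,:430]=a;im[:286,430:]=w
cv2.imwrite('pics/s3.png',im[:,:,::-1])
E
```

```text
[-0.238  0.381  0.948  0.003  1.792 -0.234] [ 0.67747782 -0.10527719  0.26644301] [[0.003, 1.0, 0.021], [1.0, -0.003, -0.002], [-0.002, 0.021, -1.0]] [17.44518171 -0.54370735  2.38801745] 3.8
```

View pics/s3.png

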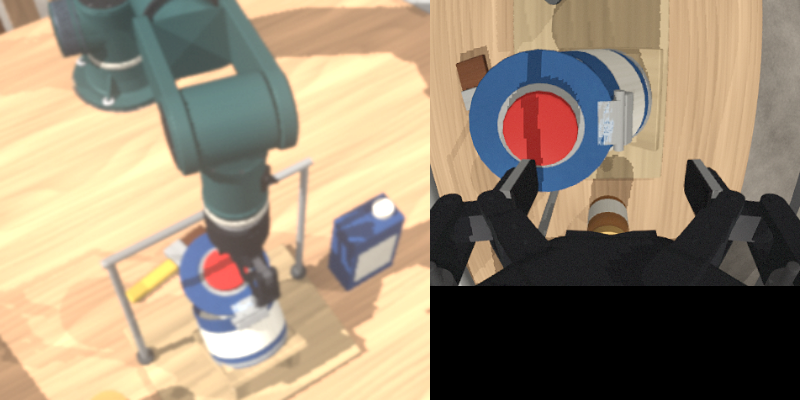

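The scene view shows the arm cleanly above the rail, with the tool behind it. The wrist view shows the front fingertip at (520,165) over the cap, and the hinge clip at (615,120) between the fingers. The 17 N in +x means a finger knuckle is rubbing the rail. I'll back off 30 mm in +x, take the knuckles below the rail, then return.

{"name": "apply_moves", "arguments": {"series": [[[0,0.015,0,0,0.0854],[0,0.03,0,0,0.0854],[0,0.03,0,0,0.0854],[0,0.03,0.025,0,0.0854],[0,0.03,0.05,0,0.0854],[0,0.03,0.055,0,0.0854],[0,0.03,0.055,0,0.0854]]]}}

```text
time_s: 4.78
tcp_pos: [0.7023, -0.1055, 0.2071]
eef_rot: [2.226, 2.216, 0.0]
ft_force: [-0.5, -0.4, -0.2]
width: 1.0
grip_force: 0.0
```

{"name": "apply_moves", "arguments": {"series": [[[0,-0.008,0,0,0.0854],[0,-0.016,0,0,0.0854],[0,-0.024,0,0,0.0854],[0,-0.024,0,0,0.0854],[0,-0.024,0,0,0.0854]]]}}

```text
time_s: 5.4
tcp_pos: [0.6788, -0.1053, 0.2065]
eef_rot: [2.226, 2.217, 0.0]
ft_force: [-0.5, -0.4, 0.0]
width: 1.0
grip_force: 0.0
```

```bash
python3 - <<'E'
from h import *
from station import r
a=r.grab_frame('scene')['pixels'];w=r.grab_frame('wrist')['pixels']
a=cv2.resize(a[120:320,180:380],(430,430),interpolation=cv2.INTER_CUBIC);a=cv2.convertScaleAbs(a,alpha=1.6,beta=15);w=cv2.resize(w[60:400,100:540],(370,286))
im=np.zeros((430,800,3),np.uint8);im[:,:430]=a;im[:286,430:]=w
cv2.imwrite('pics/s4.png',im[:,:,::-1])
E
```

```text
(no output)
```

View pics/s4.png

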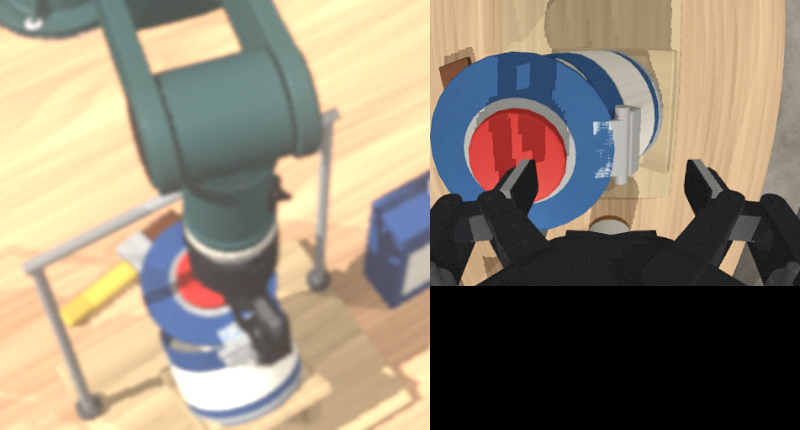

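The front fingertip lies over the cap, about 20 mm in from its hinge-side edge. The rear finger is well clear of the hinge clip, and there is no contact force. Now I push down to swing the lid shut.

{"name": "apply_moves", "arguments": {"series": [[[0,0,0.006,0,0.0854],[0,0,0.012,0,0.0854],[0,0,0.018,0,0.0854],[0,0,0.024,0,0.0854],[0,0,0.03,0,0.0854],[0,0,0.036,0,0.0854],[0,0,0.041,0,0.0854],[0,0,0.041,0,0.0854]]]}}

```text
time_s: 6.5
tcp_pos: [0.6788, -0.1052, 0.1642]
eef_rot: [-2.226, -2.216, 0.0]
ft_force: [-1.4, 0.4, -0.1]
width: 1.0
grip_force: 0.2
```

{"name": "apply_moves", "arguments": {"series": [[[0,0,0.002,0,0.0854],[0,0,0.004,0,0.0854],[0,0,0.006,0,0.0854],[0,0,0.008,0,0.0854],[0,0,0.008,0,0.0854]]]}}

```text
time_s: 7.12
tcp_pos: [0.6789, -0.1053, 0.1571]
eef_rot: [2.226, 2.217, 0.0]
ft_force: [0.2, 0.8, 0.4]
width: 0.998
grip_force: 0.3
```

```bash
python3 - <<'E'
from h import *
from station import r
a=r.grab_frame('scene')['pixels'];w=r.grab_frame('wrist')['pixels']
a=cv2.resize(a[120:320,180:380],(430,430),interpolation=cv2.INTER_CUBIC);a=cv2.convertScaleAbs(a,alpha=1.6,beta=15);w=cv2.resize(w[60:400,100:540],(370,286))
im=np.zeros((430,800,3),np.uint8);im[:,:430]=a;im[:286,430:]=w
cv2.imwrite('pics/s5.png',im[:,:,::-1])
E
```

```text
(no output)
```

View pics/s5.png

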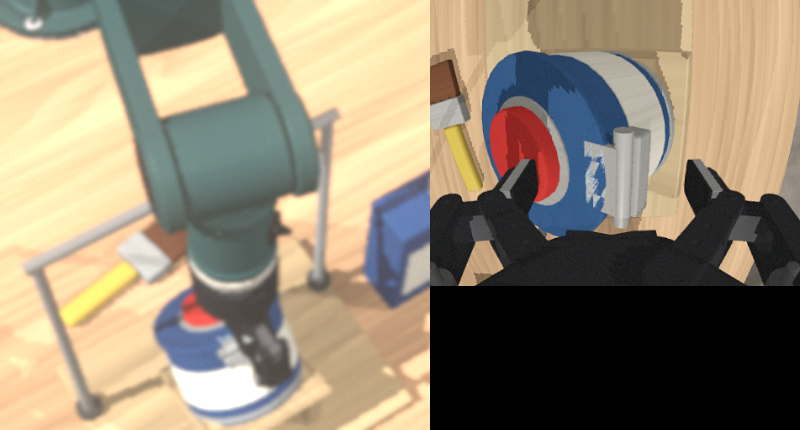

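The lid is down on the tin, with the finger on the cap. I'll press on in small steps.

{"name": "apply_moves", "arguments": {"series": [[[0,0,0.002,0,0.0854],[0,0,0.004,0,0.0854],[0,0,0.006,0,0.0854],[0,0,0.006,0,0.0854]]]}}

```text
time_s: 7.72
tcp_pos: [0.6801, -0.1054, 0.1547]
eef_rot: [2.223, 2.214, 0.005]
ft_force: [0.3, 0.4, 9.4]
width: 0.998
grip_force: 3.3
```

{"name": "apply_moves", "arguments": {"series": [[[0,0,0.002,0,0.0854],[0,0,0.004,0,0.0854],[0,0,0.006,0,0.0854],[0,0,0.006,0,0.0854]]]}}

```text
time_s: 8.22
tcp_pos: [0.6801, -0.1056, 0.1488]
eef_rot: [2.223, 2.214, 0.005]
ft_force: [0.4, 0.1, 8.7]
width: 1.0
grip_force: 3.4
```

{"name": "apply_moves", "arguments": {"series": [[[0,0,0.002,0,0.0854],[0,0,0.004,0,0.0854],[0,0,0.006,0,0.0854],[0,0,0.006,0,0.0854]]]}}

```text
time_s: 8.72
tcp_pos: [0.6804, -0.1057, 0.1468]
eef_rot: [2.221, 2.211, 0.007]
ft_force: [-3.4, 0.7, 18.7]
width: 1.0
grip_force: 8.4
```

{"name": "apply_moves", "arguments": {"series": [[[0,0,0.002,0,0.0854],[0,0,0.004,0,0.0854],[0,0,0.004,0,0.0854]]]}}

```text
time_s: 9.1
tcp_pos: [0.6807, -0.1058, 0.1466]
eef_rot: [2.219, 2.21, 0.009]
ft_force: [-5.8, 1.0, 28.9]
width: 0.998
grip_force: 13.2
```

This is a hard stop, at the height worked out for the cap being home (0.147). I'll retreat by the same path and look.

{"name": "apply_moves", "arguments": {"series": [[[0,0,-0.03,0,0.0854],[0,0,-0.07,0,0.0854],[0,0.012,-0.07,0,0.0854],[0,0.026,-0.07,0,0.0854],[0,0.026,-0.07,0,0.0854],[0,0.026,-0.12,0,0.0854],[0,0.026,-0.18,0,0.0854],[0,0.026,-0.24,0,0.0854],[0,0.026,-0.28,0,0.0854],[0,0.026,-0.28,0,0.0854],[0,-0.03,-0.28,0,0.0854],[0,-0.09,-0.28,0,0.0854],[0,-0.15,-0.28,0,0.0854],[0,-0.2,-0.28,0,0.0854],[0,-0.2,-0.28,0,0.0854],[0,-0.2,-0.28,0,0.0854]]]}}

```text
time_s: 11.1
tcp_pos: [0.4787, -0.1044, 0.414]
eef_rot: [-2.225, -2.216, 0.001]
ft_force: [0.2, 0.2, -0.3]
width: 1.0
grip_force: 0.0
```

```bash
python3 - <<'E'
from h import *
from station import r
print(r.get_obs()['ft_force'],r.get_obs()['tcp_pos'])
a=r.grab_frame('scene')['pixels'];w=r.grab_frame('top')['pixels']
a=cv2.resize(a[180:400,170:420],(500,440),interpolation=cv2.INTER_CUBIC);w=cv2.resize(w[110:260,240:460],(300,205))
im=np.zeros((440,800,3),np.uint8);im[:,:500]=a;im[:205,500:]=w
cv2.imwrite('pics/s6.png',cv2.convertScaleAbs(im,alpha=1.6)[:,:,::-1])
# predicted cap circle, shut lid: home (12mm) vs proud (22mm)
u=np.array([-np.cos(.611),0,-np.sin(.611)]);n=np.array([-np.sin(.611),0,np.cos(.611)])
for h in(.012,.022):
    c=np.array([.6855,-.1023,.18])+.07*u+h*n
    print(h,*[np.round((proj('scene',c+.032*d)[0]-[170,180])*2) for d in(u,-u,[0,1,0],[0,-1,0])])
E
```

```text
[ 0.15689118  0.2084603  -0.28371984] [ 0.47872475 -0.1044448   0.41401896]Traceback (most recent call last):
  File "<stdin>", line 12, in <module>
TypeError: can't multiply sequence by non-int of type 'float'
```

View pics/s6.png

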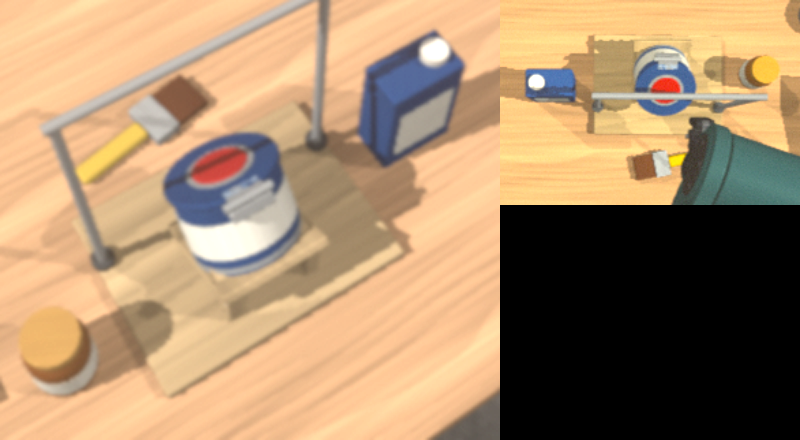

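```bash
python3 - <<'E'
from h import *
from station import r
a=r.grab_frame('scene')['pixels'].astype(int)
m=(a[...,0]>90)&(a[...,1]<.45*a[...,0])&(a[...,2]<.45*a[...,0]);m[:, :240]=0;m[:,320:]=0;m[:220]=0;m[300:]=0
v,u_=np.nonzero(m);print('red',len(u_),u_.min(),u_.max(),v.min(),v.max(),u_.mean(),v.mean())
u=np.array([-np.cos(.611),0,-np.sin(.611)]);n=np.array([-np.sin(.611),0,np.cos(.611)])
for h in(.012,.017,.022):
    c=np.array([.6855,-.1023,.18])+.07*u+h*n
    t=np.linspace(0,6.28,60);P=proj('scene',[c+.032*(np.cos(k)*u+np.sin(k)*np.array([0,1,0])) for k in t])
    print(h,P.min(0),P.max(0),P.mean(0))
s=cv2.resize(r.grab_frame('scene')['pixels'][230:300,240:330],(720,560),interpolation=cv2.INTER_CUBIC);cv2.imwrite('pics/s7.png',cv2.convertScaleAbs(s,alpha=1.6)[:,:,::-1])
E
```

```text
red 251 267 291 255 270 279.2549800796813 262.62948207171314
0.012 [264.94447807 252.64357898] [293.31133802 270.63275358] [279.0231708  261.45013342]
0.017 [264.14379739 250.77059746] [292.56125045 268.70904079] [278.24816614 259.55304336]
0.022 [263.34007511 248.89064426] [291.80830128 266.77783928] [277.47021246 257.64873502]
```

View pics/s7.png

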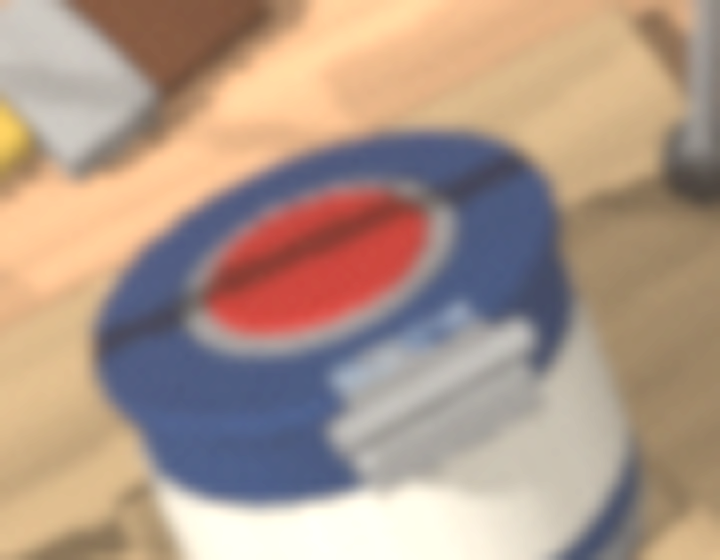

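The lid is flush on the rim. The cap's image centre is (279.3, 262.6), which matches the home prediction (279.0, 261.5) and not the proud one (277.5, 257.6). The bystanders haven't moved and the arm is clear, so I'm handing in.

```bash
python3 -c "
from station import r
print(r.hand_in())"
```

```text
the job is handed in; nothing more can be done
None
```

The lid is shut, the red cap is pressed home to its hard stop, the jar, can and brush look untouched in the last pictures, and the job is handed in; on the way in, a finger brushed the rail (17 N read).

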